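# Change the purifier's filter under its flush sliding hatch

### The job

Fit the charcoal filter in the small air purifier. Slide the flush ribbed hatch in its top fully open (it has no handle: press on it), then lift the filter with the black pad out of the wire rack and lay it flat on the worktop, its grip rib on top, and let go, so that you can pick it up again by that rib and set it flat in the bay, rib up. Last, slide the hatch fully shut over it; leave the pale blue filter in the rack and do not disturb the bottle, the tape roll or the dosing cup.

Things in the scene. Friction and masses are not known exactly. Their poses are not given: they have to be found in the camera images.
- purifier: small white and grey air purifier, 124 (x) x 164 (y) x 62 mm high, fixed to the worktop; origin at the centre of its underside, z up. In its flat top a shallow channel (89 mm wide in x, from y = -64 to +64 mm, floor at z = 57 mm) holds the hatch; the rim round it is at z = 62 mm, level with the hatch. Under the closed hatch is the filter bay.
- hatch (a joint): travel of the hatch in m along the purifier's +y axis: 0 fully shut (over the bay), 0.064 fully open; it starts shut or up to 0.004 ajar. No spring or catch; it stays where it is left and slides with about 1.2 N. Both end stops hide its end edges, so it is moved by pressing down on its top (5 to 10 N is plenty) and dragging.
- hatch_top (a point): centre of the hatch's flat top, moving with it; axes as the purifier's. The hatch is a grey plate, 87.5 (x) x 62.5 (y) x 4.7 mm, its top level with the rim, with a patch of fine black ribs and a white chevron that points the way it opens (+y)
- bay (a point): centre of the floor of the filter bay; axes as the purifier's. The bay is a rectangular well 76 (x) x 54 (y) mm, floor 36 mm above the worktop, 21 mm deep below the channel floor, 2 mm clearance round a filter and a 3 mm chamfer at its mouth; it takes a filter lying flat, its 72 mm side along the purifier's x, its rib along the purifier's y (either way round) and on top
- filter_rack: low grey rack, 62 (x) x 106 (y) mm, fixed; origin at the centre of its underside. Two slots along x, centred at y = -27 and +27 mm, each between two steel wire hoops 34 mm high; the filters stand on its 6 mm base; lips 13 mm high at the x ends; 1 mm of play round a filter. The worktop in front of it (x 0.39 to 0.47 m, y -0.23 to -0.05 m) is always clear
- charcoal_filter_mid (a point): centre of the frame of the filter with the BLACK pad: white rigid frame 50 (x) x 10 (y) x 72 (z) mm, 30 to 55 g, standing on its short edge (z up) in either slot of the rack. It stands by itself on that edge and falls flat when pushed over at the top. Flat with its rib on top, its y axis points up and this point is 5 mm above what it lies on
- charcoal_rib (a point): centre of the charcoal filter's grip rib, a white bar 34 (x) x 10 (z) mm that stands out 9 mm from the middle of the frame's +y face, 9.5 mm from the frame centre; axes as the filter's. With the filter flat, rib on top, the rib is 10 to 19 mm above what it lies on and is 10 mm wide along the filter's 72 mm side
- dust_filter_mid (a point): the same point of the other filter, same shape and size, pale blue pad; stays in the rack
- dropper_bottle: brown dropper bottle standing on the worktop, 33 mm wide, 102 mm high; origin at the centre of its underside
- tape_roll: roll of black tape lying flat, 58 mm wide, 19 mm high; origin at the centre of its underside
- dose_cup: pale round dosing cup standing on the worktop, 66 mm wide, 50 mm high; origin at the centre of its underside
There are look-alikes about, which are no part of the job. What is shaped like the part that bears charcoal_filter_mid but green or yellow is not meant.

How it is judged:
By the outcome, as a careful person would: the job done as asked, in the order asked, and still so for the second after the job is handed in, with the robot touching nothing.
It also fails if it takes over 61 s, if anything falls off the work surface, if the arm or the gripper's body presses on something with over 40 N, if the wrist force passes 120 N, or if a joint passes its speed limit or range.

### The arm

A 7-joint arm with a two-finger parallel gripper is mounted at the origin on a cart in front of the work surface, level with it; the furniture and walls round the work are solid. World frame = base frame: x ahead of the robot, y to its left, z up, the work surface at z = 0. Lengths are in m, angles in rad, forces in N, time in s.
With the tool pointing down it reaches from about 0.4 to 0.875 m from the base axis. Payload 19.3 kg.
Tool frame: the origin (TCP) lies on the centre line of the jaws, within the pads' length; the fingertips stand 14 mm ahead of it and the grasp point (between the pads) lies 5 mm behind it; x points along the fingers, y is the direction in which the jaws open and shut, and the axes are right-handed (so a half turn about x gives the same grasp; the last joint's range is limited). The gripper opens to 85 mm and grips with 20 to 120 N. Pads are 22 mm wide; open, the fingers measure 114 mm over their backs; the gripper's body (76 mm by 85 mm) begins 54 mm behind the grasp point. The pads swing forward as they close: fully open they stand 13 mm farther back than shut.
Start: joints at [1.113, 0.521, -0.036, 1.599, 0.021, 1.021, -0.113], TCP at [0.236, -0.579, 0.245] pointing down, gripper open.
Joint ranges: [-2.91, 2.91], [-0.3, 2.13], [-1.5, 1.42], [0.17, 2.43], [-1.26, 4.41], [0.16, 1.93], [-2.52, 2.52]. Speed limits (rad/s): [1.89, 1.89, 2.39, 2.39, 3.01, 3.01, 3.01].

### API

Orientations are given as [roll, pitch, yaw] about the fixed x, y, z axes, in that order (R = Rz(yaw) Ry(pitch) Rx(roll)).
In Python, from workcell import monitor, optics, bot gives the robot as it stands.
- The arm moves only by the tool arm_command, never from a script. Its arguments are lists of equal length, an entry for each row: "delta_pos": the shift along the tool's x, y, z as a fraction of full scale, a list of three; "rotation": the turn, a rotation vector about the tool's x, y, z as a fraction of full scale, a list of three. In form: {"delta_pos": [[dx, dy, dz], ...], "rotation": [[wx, wy, wz], ...]}. A call has 1 to 10 rows; each row shifts and turns the pose as measured when the row begins, along the tool's axes as they then stand; what a row does not reach is not made up. Full scale, the value 1, is 30 mm for a shift and 6 degrees for a turn. A row lasts 1/10 s, in which the tool goes at most 50 mm and 8.59 degrees, less where a joint would pass 70% of its speed; a pose out of reach is approached as far as the arm can. A call with a number of a shift or a turn outside -1 to 1 is refused whole. A call with a gripper value outside its range is refused whole. "gripper" is the closure, from -1 (fully open) to 1 (shut), so that 0 is half open, set as the call begins (left out, the last holds). The fingers move at their own pace and stop on an object; "grip_force" is the grip in N (left out, the last holds). Time passes only in rows, so rows that do not move let the fingers close. It gives the time, the measured TCP pose, the force and the opening at its end, in the units of the state.
- monitor.observe(): the state, without advancing time (a new reading comes with each control period).
- optics.grab_frame(name): name is "scene" or "side" or "wrist"; returns the picture (420x560x3 uint8, red, green, blue); there is no depth.
- optics.camera_params(name): a dict with "fx", "fy", "cx", "cy" (pixels), "origin" and "rotation" of the camera in the world. Camera axes: x right, y down, z forward; pixel columns grow to the right and rows downward; lengths in m; the calibration is good to about 2 mm. A picture is of the moment at which its call begins: read the wrist's pose just before it. camera_params takes no time and is no camera call; for the wrist camera it gives the pose at the moment of the call.
- bot.job_done(): hands the job in, once; it reports no verdict.
The state is a dict: "clock": time; "qpos": joint angles; "qd": joint speeds; "joint_efforts": joint torques, N m; "position": TCP position; "tool_rot": TCP orientation; "force": force on the tool from outside, world axes, zero at the start; "moment": the same for the moment, N m; "grip_width": finger opening in m.
Only numpy, scipy, OpenCV 4.12 (cv2) and the standard library are available. Lean on these libraries where they do the work, as an engineer would, in place of code of your own. Each camera call takes 0.05 s, during which the arm holds its last target. There are 200 camera calls.

## Working session

There is one attempt and no reset: what is moved stays moved. The work goes in short steps, Python scripts to look and compute and a tool call to move; the robot and the scene stay as the last step left them, time stands still between calls to the robot, and variables do not carry over. Pictures are saved under pics/ and viewed, about 8 in all and at most 12, crops included, and the job is handed in when it is done.

Besides the shell and the picture viewer there is one more tool, called after "Emit:" by a JSON object that holds its "method" and its "body", one argument or row to a line. arm_command: Moves the arm, as the interface text tells. Its arguments: {"type":"object","properties":{"delta_pos":{"type":"array","items":{"type":"array","items":{"type":"number"}}},"rotation":{"type":"array","items":{"type":"array","items":{"type":"number"}}},"gripper":{"type":"number"},"grip_force":{"type":"number"}},"required":["delta_pos","rotation"]}

```bash
mkdir -p pics; ls; cat > h.py <<'E'
import numpy as np, cv2
from workcell import monitor, optics, bot
from scipy.spatial.transform import Rotation as R
def grab(n,f):
    p=optics.camera_params(n); im=optics.grab_frame(n)
    cv2.imwrite('pics/'+f+'.png',im[:,:,::-1]); np.save('pics/'+f+'.npy',dict(p=p),allow_pickle=True); return p,im
def load(f):
    return np.load('pics/'+f+'.npy',allow_pickle=True).item()['p'], cv2.imread('pics/'+f+'.png')[:,:,::-1]
def ray(p,u,v):
    d=np.array([(u-p['cx'])/p['fx'],(v-p['cy'])/p['fy'],1.]); return np.array(p['origin']),np.array(p['rotation'])@d
def onz(p,u,v,z):
    o,d=ray(p,u,v); return o+d*(z-o[2])/d[2]
def tri(p1,a,p2,b):
    o1,d1=ray(p1,*a);o2,d2=ray(p2,*b)
    s=np.linalg.lstsq(np.c_[d1,-d2],o2-o1,rcond=None)[0]; x,y=o1+s[0]*d1,o2+s[1]*d2; return (x+y)/2,np.linalg.norm(x-y)
def proj(p,X):
    c=np.array(p['rotation']).T@(np.array(X)-p['origin']); return [p['fx']*c[0]/c[2]+p['cx'],p['fy']*c[1]/c[2]+p['cy']]
E
python3 - <<'E'
from h import *
s=monitor.observe()
for k in s: print(k,s[k])
for n in('scene','side'):
    p,im=grab(n,n+'0'); print(n,p)
a=np.hstack([load('scene0')[1]])
E
```

```text
pics
clock 0.0
qpos [ 1.11278348  0.52202119 -0.03629343  1.60001067  0.02120354  1.02110667
 -0.11278589]
qd [ 0.00052843  0.00089274  0.00086135  0.00316923  0.00142969  0.00020088
 -0.00080478]
joint_efforts [-6.32136616e-04 -9.27068567e+01  1.97963633e+00 -3.69920182e+01
  1.78308453e-02  8.13903665e-03  2.29773013e-05]
position [ 0.23617588 -0.57830446  0.24472068]
tool_rot [-1.48160227  1.56963538  2.04777982]
force [-1.13095166  0.68310653  0.0877929 ]
moment [-0.02958032 -0.00945587 -0.0512974 ]
grip_width 0.0854458016216412
scene {'fx': 540.6227415359668, 'fy': 540.6227415359668, 'cx': 280.76198325248924, 'cy': 215.48540243624146, 'origin': array([0.22602251, 0.46255223, 1.07692148]), 'rotation': array([-2.57269867,  0.01423635, -2.68036603])}
side {'fx': 400.8754931236028, 'fy': 400.8754931236028, 'cx': 283.00889309463594, 'cy': 207.6150350133226, 'origin': array([0.6829167 , 0.49230796, 0.93164061]), 'rotation': array([-2.50882647e+00,  1.73417666e-03,  2.94290811e+00])}
```

View pics/scene0.png

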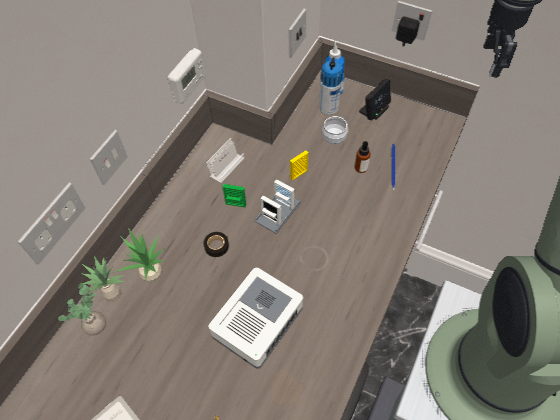

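View pics/side0.png

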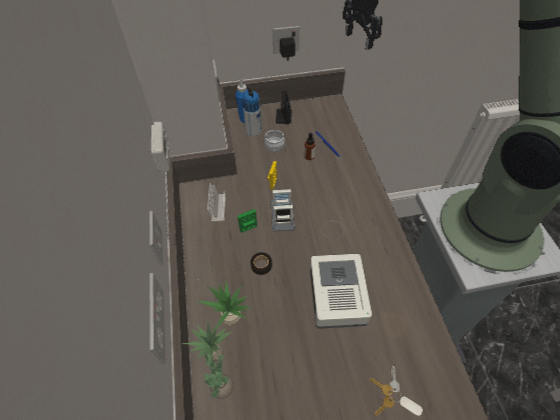

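```bash
sed -i "s/np.array(p\['rotation'\])/RM(p['rotation'])/g" h.py; echo "def RM(r): return R.from_euler('xyz',r).as_matrix()" >> h.py
python3 - <<'E'
from h import *
p,a=load('scene0');q,b=load('side0')
c1=cv2.resize(a[160:240,220:310],None,fx=4.4,fy=4.4,interpolation=cv2.INTER_CUBIC)
c2=cv2.resize(b[180:240,255:310],None,fx=6,fy=6,interpolation=cv2.INTER_CUBIC)
d1=cv2.resize(a[260:370,200:310],None,fx=3,fy=3)[:240]
H=np.zeros((600,800,3),np.uint8)
c1=c1[:352];H[:352,:396]=c1[:, :396];H[:360,400:730]=c2
e=cv2.resize(b[245:330,300:375],None,fx=2.8,fy=2.8);H[362:362+238,400:400+210]=e
d=cv2.resize(a[260:370,205:310],None,fx=2.2,fy=2.2);H[356:356+242,:231]=d
cv2.imwrite('pics/c0.png',H[:,:,::-1])
print(onz(p,315,258,0),onz(p,256,315,.062))
s=monitor.observe();print(RM(s['tool_rot']))
E
```

```text
[ 0.42645015 -0.07933636  0.        ] [0.46736742 0.1204178  0.062     ]
[[-4.30791531e-04  3.78083125e-01 -9.25771551e-01]
 [ 9.00401539e-04 -9.25771115e-01 -3.78083366e-01]
 [-9.99999502e-01 -9.96441242e-04  5.83877282e-05]]
```

View pics/c0.png

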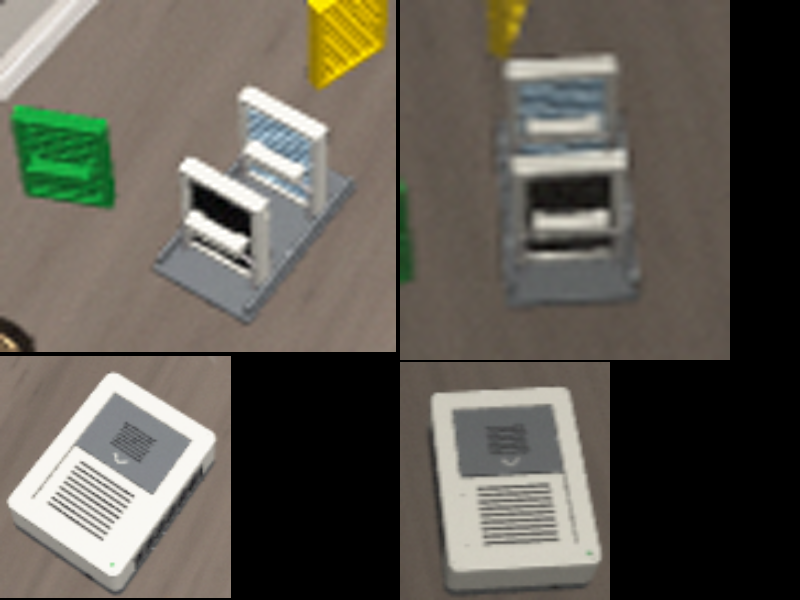

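```bash
python3 - <<'E'
from h import *
p,a=load('scene0');q,b=load('side0')
np.set_printoptions(precision=4,suppress=True)
S=[(311.4,256.4),(360,253.9),(371.8,313.2),(316.8,320)]
C=[(255.9,268.2),(302.7,296.8),(257.3,360.5),(208.6,326.8)]
for n,cam,L in(('side',q,S),('scene',p,C)):
    P=np.array([onz(cam,*x,.062) for x in L]); print(n,P[:,:2].tolist(),P.mean(0),[np.linalg.norm(P[i]-P[i-1]) for i in range(4)])
f=lambda x,y:(x/4.4+220,y/4.4+160)
g=lambda x,y:((x-400)/6+255,y/6+180)
for nm,A,B in(('char',[(186,164),(264,206)],[(514,160),(627,158)]),('dust',[(244,95),(322,131)],[(505,68),(617,64)])):
  for x in A: print(nm,'scene',onz(p,*f(*x),.078))
  for x in B: print(nm,'side',onz(q,*g(*x),.078))
# rack base corners
print('rack', [onz(p,*f(*x),0.006)[:2] for x in [(155,268),(247,322),(353,183)]],[onz(q,*g(*x),0.006)[:2] for x in[(510,303),(637,295)]])
for n,x in(('bottle',(363,172)),('tape',(216,246)),('cup?',(335,135))): print(n,onz(p,*x,0))
E
```

```text
side [[0.5192884662934643, 0.02717742510514143], [0.3995247909277809, 0.04421268582403204], [0.42063126210176194, 0.19583768808085394], [0.5459984680682042, 0.18659377852127573]] [0.4714 0.1135 0.062 ] [np.float64(0.16163847911714724), np.float64(0.1209691615448225), np.float64(0.15308698323110081), np.float64(0.12570754231858172)]
scene [[0.5163025132308234, 0.028213320480017068], [0.4004351408347808, 0.04391240823954695], [0.42217173486947845, 0.20069137354105748], [0.5398784946216211, 0.18346316255546613]] [0.4697 0.1141 0.062 ] [np.float64(0.1570297435615021), np.float64(0.11692608495303619), np.float64(0.1582786261035946), np.float64(0.11896088661872302)]
char scene [ 0.5819 -0.1285  0.078 ]
char scene [ 0.5347 -0.1228  0.078 ]
char side [ 0.5835 -0.1295  0.078 ]
char side [ 0.5345 -0.1207  0.078 ]
dust scene [ 0.5749 -0.1802  0.078 ]
dust scene [ 0.5285 -0.1772  0.078 ]
dust side [ 0.578  -0.1813  0.078 ]
dust side [ 0.5277 -0.1734  0.078 ]
rack [array([ 0.5915, -0.1044]), array([ 0.5325, -0.0959]), array([ 0.5202, -0.1995])] [array([ 0.592 , -0.1023]), array([ 0.534, -0.095])]
bottle [ 0.4194 -0.3516  0.    ]
tape [ 0.6426 -0.0084  0.    ]
cup? [ 0.5299 -0.4323  0.    ]
```

Emit:
{"method": "arm_command", "body": {
  "delta_pos": [
    [0, -0.87, -0.77],
    [0, -0.87, -0.77],
    [0, -0.87, -0.77],
    [0, -0.87, -0.77],
    [0, -0.87, -0.77],
    [0, -0.87, -0.77],
    [0, -0.87, -0.77],
    [0, -0.87, -0.77],
    [0, -0.87, -0.77],
    [0, -0.87, -0.77]
  ],
  "rotation": [
    [0, 0, 0],
    [0, 0, 0],
    [0, 0, 0],
    [0, 0, 0],
    [0, 0, 0],
    [0, 0, 0],
    [0, 0, 0],
    [0, 0, 0],
    [0, 0, 0],
    [0, 0, 0]
  ],
  "gripper": 1,
  "grip_force": 30
}}

```text
clock: 1.1
position: [0.3518, -0.2396, 0.2422]
tool_rot: [-0.976, 1.566, 2.547]
force: [0.7, -0.7, -0.0]
grip_width: -0.0001
```

```bash
cat >> h.py <<'E'
def plan(*targets,jaw=None):
    """units (30mm / 6deg) in tool axes to each target TCP in sequence, tool pointing down; jaw = wanted jaw heading deg, turned first"""
    s=monitor.observe(); M=RM(s['tool_rot']); x=np.array(s['position'])
    if jaw is not None:
        j=np.radians(jaw); y=np.array([np.cos(j),np.sin(j),0]); X=np.array([0,0,-1.]); N=np.c_[X,y,np.cross(X,y)]
        print('rot',np.round(R.from_matrix(M.T@N).as_rotvec()/np.radians(6),2)); M=N
    print('pos',np.round(x,4),'jaw',np.round(np.degrees(np.arctan2(M[1,1],M[0,1])),1),'force',np.round(s['force'],1),'w',round(s['grip_width'],4),'t',round(s['clock'],2))
    for t in targets:
        d=M.T@(np.array(t)-x)/.03; print(t,'->',np.round(d,2)); x=np.array(t)
E
python3 - <<'E'
from h import *
plan((.466,.082,.242),(.466,.082,.12))
plan((.466,.082,.242),(.466,.082,.12),jaw=-98.2)
E
```

```text
pos [ 0.3518 -0.2396  0.2422] jaw -68.2 force [ 0.7 -0.7 -0. ] w -0.0001 t 1.1
(0.466, 0.082, 0.242) -> [ 0.02 -8.54 -7.52]
(0.466, 0.082, 0.12) -> [ 4.07  0.02 -0.01]
rot [5.01 0.04 0.03]
pos [ 0.3518 -0.2396  0.2422] jaw -98.2 force [ 0.7 -0.7 -0. ] w -0.0001 t 1.1
(0.466, 0.082, 0.242) -> [ 1.000e-02 -1.115e+01 -2.240e+00]
(0.466, 0.082, 0.12) -> [4.07 0.   0.  ]
```

Emit:
{"method": "arm_command", "body": {
  "delta_pos": [
    [0, -0.85, -0.75],
    [0, -0.85, -0.75],
    [0, -0.85, -0.75],
    [0, -0.85, -0.75],
    [0, -0.85, -0.75],
    [0, -0.85, -0.75],
    [0, -0.85, -0.75],
    [0, -0.85, -0.75],
    [0, -0.85, -0.75],
    [0, -0.85, -0.75]
  ],
  "rotation": [
    [0, 0, 0],
    [0, 0, 0],
    [0, 0, 0],
    [0, 0, 0],
    [0, 0, 0],
    [0, 0, 0],
    [0, 0, 0],
    [0, 0, 0],
    [0, 0, 0],
    [0, 0, 0]
  ]
}}

```text
clock: 2.1
position: [0.4673, 0.0948, 0.2422]
tool_rot: [-0.756, 1.565, 2.766]
force: [0.3, -0.8, 0.3]
grip_width: 0.0001
```

Emit:
{"method": "arm_command", "body": {
  "delta_pos": [
    [0.6, 0, 0],
    [0.6, 0, 0],
    [0.6, 0, 0],
    [0.6, 0, 0],
    [0.6, 0, 0],
    [0, 0, 0]
  ],
  "rotation": [
    [1, 0, 0],
    [1, 0, 0],
    [1, 0, 0],
    [1, 0, 0],
    [1, 0, 0],
    [0, 0, 0]
  ]
}}

```text
clock: 2.7
position: [0.4673, 0.1008, 0.1484]
tool_rot: [-0.436, 1.564, 2.55]
force: [-0.4, -0.6, -0.4]
grip_width: -0.0002
```

```bash
python3 - <<'E'
from h import *
plan((.466,.082,.1),jaw=-98.2)
p,im=grab('wrist','w1'); print(p['origin']); print([proj(p,x) for x in [(.466,.082,.062),(.4713,.1135,.062)]])
E
```

```text
rot [-0.12  0.06  0.03]
pos [0.4673 0.1008 0.1484] jaw -98.2 force [-0.4 -0.6 -0.4] w -0.0002 t 2.7
(0.466, 0.082, 0.1) -> [ 1.61  0.63 -0.05]
[0.5334467  0.08876679 0.27707541]
[[np.float64(305.6029551750354), np.float64(219.30471616346173)], [np.float64(262.3695312668202), np.float64(218.8116213076637)]]
```

View pics/w1.png

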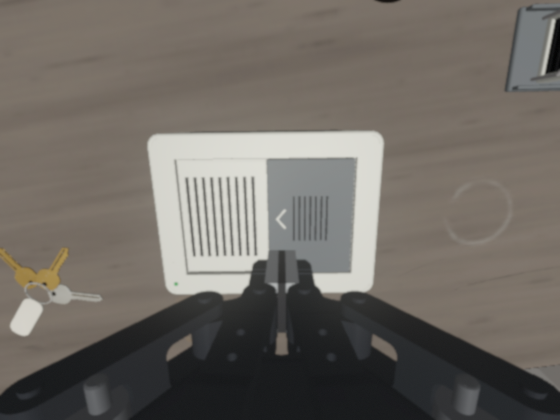

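```bash
python3 - <<'E'
from h import *
np.set_printoptions(precision=4,suppress=True)
p,im=load('w1')
for L in ([(267,158),(356,157),(352,273),(269,272)],[(149,134),(383,131),(374,292),(163,294)],[(176,160),(356,157),(352,273),(188,274)]):
    P=np.array([onz(p,*x,.062)[:2] for x in L]); print(P.tolist(),P.mean(0),[np.round(np.linalg.norm(P[i]-P[i-1]),4) for i in range(4)])
    for i in range(4): d=P[i]-P[i-1]; print(np.degrees(np.arctan2(d[1],d[0])).round(1))
E
```

```text
[[0.5145465272954366, 0.10266035710428517], [0.5056086418342913, 0.04120916602723739], [0.41717870199302637, 0.05219802017447781], [0.42792613625384746, 0.11584194776458649]] [0.4663 0.078 ] [np.float64(0.0876), np.float64(0.0621), np.float64(0.0891), np.float64(0.0645)]
-8.7
-98.3
172.9
80.4
[[0.5430945808544755, 0.1798168466139233], [0.5202266618483297, 0.021491054792835515], [0.39797485876772176, 0.03652292446475439], [0.42187962510304744, 0.20244829655494734]] [0.4708 0.1101] [np.float64(0.1233), np.float64(0.16), np.float64(0.1232), np.float64(0.1676)]
-10.6
-98.2
173.0
81.8
[[0.5230618936875996, 0.16590961101542218], [0.5056086418342913, 0.04120916602723739], [0.41717870199302637, 0.05219802017447781], [0.43593013502767997, 0.17857387260539787]] [0.4704 0.1095] [np.float64(0.088), np.float64(0.1259), np.float64(0.0891), np.float64(0.1278)]
-8.3
-98.0
172.9
81.6
```

Emit:
{"method": "arm_command", "body": {
  "delta_pos": [
    [0.4, 0.35, -0.02],
    [0.6, 0.35, -0.02],
    [0.6, 0, 0],
    [0.5, 0, 0],
    [0.15, 0, 0],
    [0, 0, 0],
    [0.05, 0, 0],
    [0, 0, 0]
  ],
  "rotation": [
    [-0.1, 0.05, 0.03],
    [0, 0, 0],
    [0, 0, 0],
    [0, 0, 0],
    [0, 0, 0],
    [0, 0, 0],
    [0, 0, 0],
    [0, 0, 0]
  ]
}}

```text
clock: 3.55
position: [0.4702, 0.0804, 0.0856]
tool_rot: [-2.748, 1.561, 0.275]
force: [0.1, 0.0, 0.7]
grip_width: -0.0001
```

```bash
python3 - <<'E'
from h import *
plan((.466,.079,.076),jaw=-98.2)
E
```

```text
rot [ 0.23 -0.09  0.04]
pos [0.4702 0.0804 0.0856] jaw -98.2 force [0.1 0.  0.7] w -0.0001 t 3.55
(0.466, 0.079, 0.076) -> [0.32 0.06 0.13]
```

Emit:
{"method": "arm_command", "body": {
  "delta_pos": [
    [0.15, 0.06, 0.13],
    [0.12, 0, 0],
    [0.08, 0, 0],
    [0.05, 0, 0]
  ],
  "rotation": [
    [0.2, -0.06, 0.04],
    [0, 0, 0],
    [0, 0, 0],
    [0, 0, 0]
  ]
}}

```text
clock: 3.95
position: [0.4668, 0.0796, 0.0753]
tool_rot: [-3.077, 1.565, -0.077]
force: [-19.2, 0.8, 76.8]
grip_width: -0.0001
```

Emit:
{"method": "arm_command", "body": {
  "delta_pos": [
    [0.05, 0, 0]
  ],
  "rotation": [
    [0, 0, 0]
  ]
}}

```text
clock: 4.05
position: [0.4669, 0.0801, 0.0754]
tool_rot: [-3.059, 1.564, -0.058]
force: [-17.2, 1.1, 66.6]
grip_width: 0.0
```

Emit:
{"method": "arm_command", "body": {
  "delta_pos": [
    [0.05, 0, 0]
  ],
  "rotation": [
    [0, 0, 0]
  ]
}}

```text
clock: 4.15
position: [0.4669, 0.0807, 0.0756]
tool_rot: [-3.043, 1.564, -0.041]
force: [-14.7, 1.8, 54.4]
grip_width: 0.0002
```

Emit:
{"method": "arm_command", "body": {
  "delta_pos": [
    [0.01, 0, 0],
    [0.01, -0.1, 0],
    [0.01, -0.15, 0]
  ],
  "rotation": [
    [0, 0, 0],
    [0, 0, 0],
    [0, 0, 0]
  ]
}}

```text
clock: 4.45
position: [0.468, 0.0882, 0.076]
tool_rot: [-3.097, 1.562, -0.096]
force: [-2.2, -0.2, 13.0]
grip_width: -0.0002
```

Emit:
{"method": "arm_command", "body": {
  "delta_pos": [
    [0.01, -0.2, 0],
    [0.01, -0.2, 0],
    [0.01, -0.2, 0]
  ],
  "rotation": [
    [0, 0, 0],
    [0, 0, 0],
    [0, 0, 0]
  ]
}}

```text
clock: 4.75
position: [0.4706, 0.1069, 0.0759]
tool_rot: [3.139, 1.562, -0.143]
force: [-4.5, -0.8, 17.7]
grip_width: 0.0001
```

```bash
python3 - <<'E'
from h import *
plan((.4753,.143,.0755),jaw=-98.2)
E
```

```text
rot [ 0.03 -0.08 -0.  ]
pos [0.4706 0.1069 0.0759] jaw -98.2 force [-4.5 -0.8 17.7] w 0.0001 t 4.75
(0.4753, 0.143, 0.0755) -> [ 0.01 -1.21  0.02]
```

Emit:
{"method": "arm_command", "body": {
  "delta_pos": [
    [0.005, -0.2, 0],
    [0.005, -0.2, 0],
    [0.005, -0.2, 0],
    [0.005, -0.2, 0],
    [0.005, -0.2, 0],
    [0.005, -0.2, 0]
  ],
  "rotation": [
    [0, 0, 0],
    [0, 0, 0],
    [0, 0, 0],
    [0, 0, 0],
    [0, 0, 0],
    [0, 0, 0]
  ]
}}

```text
clock: 5.35
position: [0.4761, 0.145, 0.076]
tool_rot: [3.075, 1.561, -0.206]
force: [-1.8, -7.3, 13.2]
grip_width: 0.0001
```

Emit:
{"method": "arm_command", "body": {
  "delta_pos": [
    [0.005, -0.1, 0],
    [0.005, -0.1, 0]
  ],
  "rotation": [
    [0, 0, 0],
    [0, 0, 0]
  ]
}}

```text
clock: 5.55
position: [0.4771, 0.1498, 0.0759]
tool_rot: [2.786, 1.561, -0.496]
force: [-1.8, -9.3, 16.4]
grip_width: 0.0001
```

```bash
python3 - <<'E'
from h import *
plan((.4753,.143,.0755),jaw=-98.2)
p,im=grab('side','s2');p1,im1=grab('scene','sc2')
H=np.zeros((440,800,3),np.uint8)
H[:,:400]=cv2.resize(im1[260:370,205:305],(400,440));H[:,400:]=cv2.resize(im[240:328,295:375],(400,440))
cv2.imwrite('pics/c2.png',H[:,:,::-1])
E
```

```text
rot [ 0.03 -0.09 -0.03]
pos [0.4771 0.1498 0.0759] jaw -98.2 force [-1.8 -9.3 16.4] w 0.0001 t 5.55
(0.4753, 0.143, 0.0755) -> [0.01 0.23 0.03]
```

View pics/c2.png

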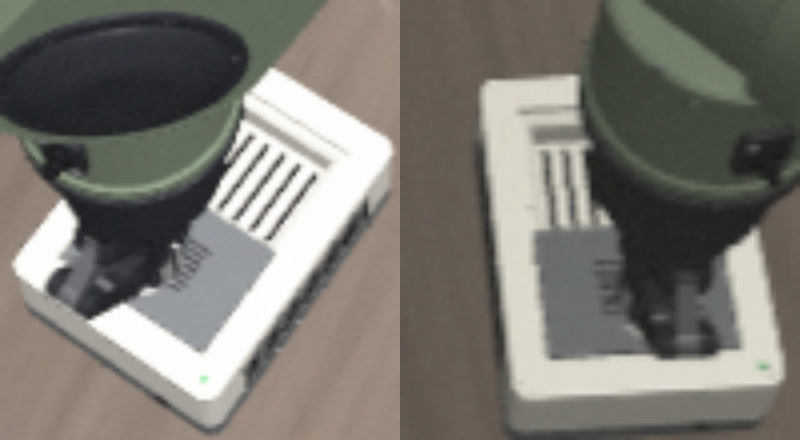

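Emit:
{"method": "arm_command", "body": {
  "delta_pos": [
    [-0.8, 0, 0],
    [-1, 0, 0],
    [-1, 0.7, -0.2],
    [-0.5, 0.9, -0.35],
    [0, 0.9, -0.35],
    [0, 0.9, -0.35],
    [0, 0.9, -0.35],
    [0, 0.9, -0.35],
    [0, 0.9, -0.35],
    [0, 0.9, -0.35]
  ],
  "rotation": [
    [0, 0, 0],
    [0, -0.09, 0],
    [0, 0, 0],
    [0, 0, 0],
    [0, 0, 0],
    [0, 0, 0],
    [0, 0, 0],
    [0, 0, 0],
    [0, 0, 0],
    [0, 0, 0]
  ],
  "gripper": 0
}}

```text
clock: 6.65
position: [0.5283, -0.0701, 0.1776]
tool_rot: [1.009, 1.568, -2.262]
force: [0.5, -0.3, -0.4]
grip_width: 0.0425
```

```bash
python3 - <<'E'
from h import *
plan((.5587,-.1254,.17),jaw=-98.3)
E
```

```text
rot [ 0.15  0.01 -0.02]
pos [ 0.5283 -0.0701  0.1776] jaw -98.3 force [ 0.5 -0.3 -0.4] w 0.0425 t 6.65
(0.5587, -0.1254, 0.17) -> [ 0.25  1.68 -1.27]
```

Emit:
{"method": "arm_command", "body": {
  "delta_pos": [
    [0.1, 0.84, -0.63],
    [0.15, 0.84, -0.63],
    [0, 0, 0],
    [0, 0, 0]
  ],
  "rotation": [
    [0.15, 0, 0],
    [0, 0, 0],
    [0, 0, 0],
    [0, 0, 0]
  ]
}}

```text
clock: 7.05
position: [0.5599, -0.1314, 0.1684]
tool_rot: [0.952, 1.567, -2.34]
force: [-0.2, 1.8, -0.4]
grip_width: 0.0425
```

```bash
python3 - <<'E'
from h import *
plan((.5587,-.1254,.17),jaw=-98.3)
p,im=grab('wrist','w3'); print([proj(p,x) for x in [(.5347,-.122,.078),(.5827,-.129,.078)]])
E
```

```text
rot [-0.05  0.02 -0.03]
pos [ 0.5599 -0.1314  0.1684] jaw -98.3 force [-0.2  1.8 -0.4] w 0.0425 t 7.05
(0.5587, -0.1254, 0.17) -> [-0.05 -0.19  0.07]
[[np.float64(272.3959583479098), np.float64(252.58276343117845)], [np.float64(271.48138813263756), np.float64(191.22151314293222)]]
```

View pics/w3.png

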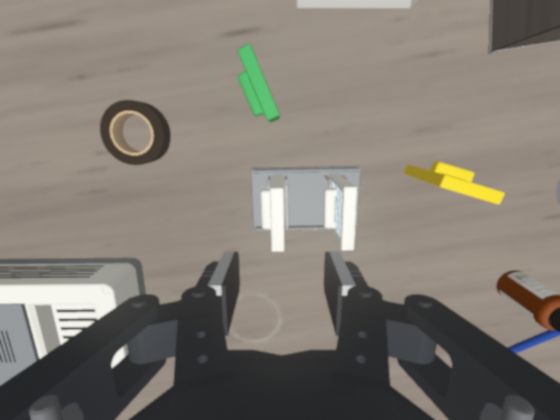

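```bash
python3 - <<'E'
from h import *
p,im=load('w3')
for x in [(278.5,250),(278,180),(348,248)]: print(onz(p,*x,.078))
print(proj(p,(.5599,-.1314,.078)),proj(p,(.5599,-.1314,.15)))
cv2.imwrite('pics/c3.png',cv2.resize(im[150:270,220:380],None,fx=5,fy=5,interpolation=cv2.INTER_CUBIC)[:,:,::-1])
E
```

```text
[ 0.53611425 -0.127016    0.078     ]
[ 0.5901762  -0.13499718  0.078     ]
[ 0.52962615 -0.18043743  0.078     ]
[np.float64(279.4324489505984), np.float64(220.14698020979506)] [np.float64(278.9688757952499), np.float64(260.03544627531085)]
```

View pics/c3.png

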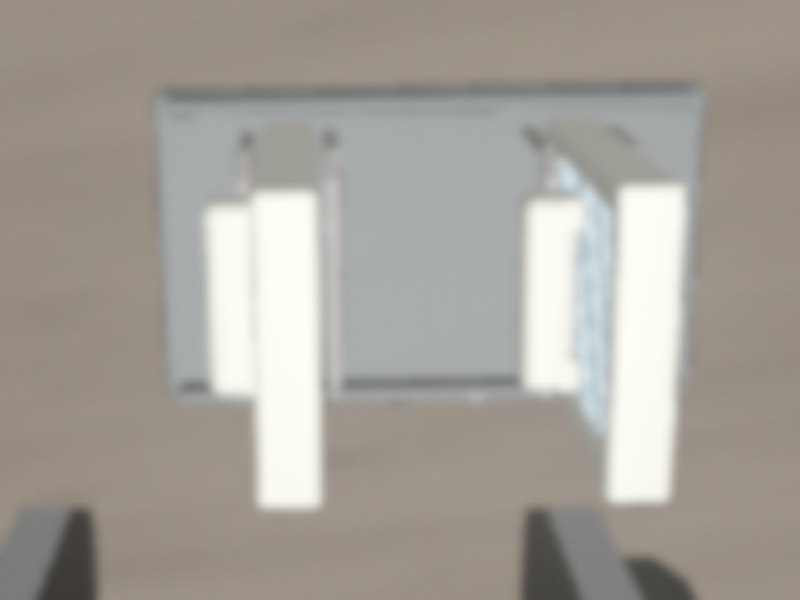

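Emit:
{"method": "arm_command", "body": {
  "delta_pos": [
    [0.6, -0.05, 0],
    [0.7, -0.04, 0],
    [0.7, 0, 0],
    [0.7, 0, 0],
    [0.4, 0, 0],
    [0.15, 0, 0],
    [0, 0, 0]
  ],
  "rotation": [
    [-0.05, 0.02, -0.03],
    [0, 0, 0],
    [0, 0, 0],
    [0, 0, 0],
    [0, 0, 0],
    [0, 0, 0],
    [0, 0, 0]
  ]
}}

```text
clock: 7.8
position: [0.5604, -0.1229, 0.069]
tool_rot: [-2.608, 1.569, 0.395]
force: [-0.4, 0.3, 0.2]
grip_width: 0.0426
```

```bash
python3 - <<'E'
from h import *
plan((.560,-.1285,.07),jaw=-98.3)
p,im=grab('wrist','w4')
cv2.imwrite('pics/c4.png',cv2.resize(im[100:300,160:400],None,fx=2.5,fy=2.5)[:,:,::-1])
E
```

```text
rot [ 0.07 -0.02  0.01]
pos [ 0.5604 -0.1229  0.069 ] jaw -98.3 force [-0.4  0.3  0.2] w 0.0426 t 7.8
(0.56, -0.1285, 0.07) -> [-0.03  0.19 -0.01]
```

View pics/c4.png

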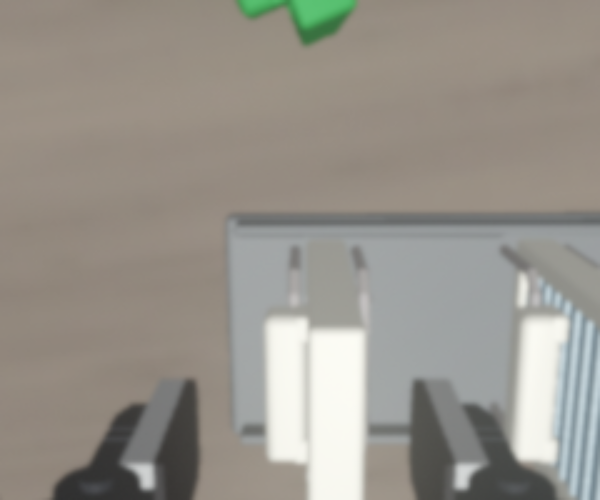

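Emit:
{"method": "arm_command", "body": {
  "delta_pos": [
    [0, 0.19, 0],
    [0, 0, 0]
  ],
  "rotation": [
    [0.05, 0, 0],
    [0, 0, 0]
  ]
}}

```text
clock: 8.05
position: [0.5605, -0.1292, 0.071]
tool_rot: [-2.974, 1.566, 0.024]
force: [0.2, -0.1, 0.5]
grip_width: 0.0424
```

Emit:
{"method": "arm_command", "body": {
  "delta_pos": [
    [0, 0, 0],
    [0, 0, 0],
    [0, 0, 0],
    [0, 0, 0]
  ],
  "rotation": [
    [0, 0, 0],
    [0, 0, 0],
    [0, 0, 0],
    [0, 0, 0]
  ],
  "gripper": 1,
  "grip_force": 25
}}

```text
clock: 8.45
position: [0.5611, -0.1297, 0.0724]
tool_rot: [-3.038, 1.564, -0.04]
force: [0.4, -0.3, 0.6]
grip_width: 0.0094
```

Emit:
{"method": "arm_command", "body": {
  "delta_pos": [
    [0, 0, 0],
    [0, 0, 0]
  ],
  "rotation": [
    [0, 0, 0],
    [0, 0, 0]
  ]
}}

```text
clock: 8.65
position: [0.5611, -0.1296, 0.0723]
tool_rot: [-3.028, 1.565, -0.03]
force: [0.9, 0.4, -0.0]
grip_width: 0.0093
```

Emit:
{"method": "arm_command", "body": {
  "delta_pos": [
    [-0.3, 0, 0],
    [-0.6, 0, 0],
    [-0.8, 0, 0],
    [-0.8, 0, 0],
    [0, -0.1, 0.7],
    [0, -0.1, 0.9],
    [0, -0.1, 0.9],
    [0, -0.1, 0.9],
    [0, 0, 0.9],
    [0, 0, 0]
  ],
  "rotation": [
    [0, 0, 0],
    [0, 0, 0],
    [0, 0, 0],
    [0, 0, 0],
    [0, 0, 0],
    [0, 0, 0],
    [0, 0, 0],
    [0, 0, 0],
    [0, 0, 0],
    [0, 0, 0]
  ]
}}

```text
clock: 9.65
position: [0.4304, -0.0979, 0.1545]
tool_rot: [-3.101, 1.561, -0.103]
force: [-0.2, 0.4, -0.4]
grip_width: 0.0095
```

```bash
python3 - <<'E'
from h import *
plan((.432,-.10,.075),(.432,-.1,.0663),jaw=-98.3)
E
```

```text
rot [ 0.01 -0.09  0.  ]
pos [ 0.4304 -0.0979  0.1545] jaw -98.3 force [-0.2  0.4 -0.4] w 0.0095 t 9.65
(0.432, -0.1, 0.075) -> [ 2.65  0.06 -0.06]
(0.432, -0.1, 0.0663) -> [0.29 0.   0.  ]
```

Emit:
{"method": "arm_command", "body": {
  "delta_pos": [
    [0.6, 0.05, -0.05],
    [0.8, 0, 0],
    [0.7, 0, 0],
    [0.4, 0, 0],
    [0.15, 0, 0],
    [0, 0, 0]
  ],
  "rotation": [
    [0, -0.08, 0],
    [0, 0, 0],
    [0, 0, 0],
    [0, 0, 0],
    [0, 0, 0],
    [0, 0, 0]
  ]
}}

```text
clock: 10.25
position: [0.4355, -0.1002, 0.0763]
tool_rot: [3.129, 1.562, -0.156]
force: [0.2, 0.0, -0.6]
grip_width: 0.0093
```

Emit:
{"method": "arm_command", "body": {
  "delta_pos": [
    [0.1, 0, 0],
    [0.05, 0, 0]
  ],
  "rotation": [
    [0, 0, 0],
    [0, 0, 0]
  ]
}}

```text
clock: 10.45
position: [0.4366, -0.1004, 0.0729]
tool_rot: [3.127, 1.56, -0.159]
force: [0.8, 0.5, -0.8]
grip_width: 0.0092
```

```bash
python3 - <<'E'
from h import *
plan((.432,-.10,.0663),jaw=-98.3)
E
```

```text
rot [ 0.01 -0.1  -0.  ]
pos [ 0.4366 -0.1004  0.0729] jaw -98.3 force [ 0.8  0.5 -0.8] w 0.0092 t 10.45
(0.432, -0.1, 0.0663) -> [0.22 0.01 0.15]
```

Emit:
{"method": "arm_command", "body": {
  "delta_pos": [
    [0.12, 0, 0],
    [0.05, 0, 0]
  ],
  "rotation": [
    [0, -0.1, 0],
    [0, 0, 0]
  ]
}}

```text
clock: 10.65
position: [0.4371, -0.1005, 0.0682]
tool_rot: [2.789, 1.57, -0.497]
force: [0.0, -0.1, 0.1]
grip_width: 0.0096
```

Emit:
{"method": "arm_command", "body": {
  "delta_pos": [
    [0.04, 0, 0]
  ],
  "rotation": [
    [0, 0, 0]
  ]
}}

```text
clock: 10.75
position: [0.4372, -0.1005, 0.067]
tool_rot: [2.857, 1.57, -0.428]
force: [-0.4, -0.2, -0.1]
grip_width: 0.0093
```

Emit:
{"method": "arm_command", "body": {
  "delta_pos": [
    [0.04, 0, 0]
  ],
  "rotation": [
    [0, 0, 0]
  ]
}}

```text
clock: 10.85
position: [0.4372, -0.1006, 0.0659]
tool_rot: [2.805, 1.57, -0.481]
force: [-7.4, 3.1, 41.2]
grip_width: 0.0095
```

Emit:
{"method": "arm_command", "body": {
  "delta_pos": [
    [-0.02, 0, 0],
    [0, 0, 0],
    [0, 0, 0],
    [0, 0, 0]
  ],
  "rotation": [
    [0, 0, 0],
    [0, 0, 0],
    [0, 0, 0],
    [0, 0, 0]
  ],
  "gripper": 0
}}

```text
clock: 11.25
position: [0.4372, -0.1006, 0.0665]
tool_rot: [2.83, 1.57, -0.456]
force: [0.4, 0.2, 0.2]
grip_width: 0.0426
```

Emit:
{"method": "arm_command", "body": {
  "delta_pos": [
    [-0.3, 0, 0],
    [-0.7, 0, 0],
    [-0.8, 0, 0],
    [0, -0.6, 0],
    [0, -0.7, 0]
  ],
  "rotation": [
    [0, 0, 0],
    [0, 0, 0],
    [0, 0, 0],
    [0, 0, 0],
    [0, 0, 0]
  ]
}}

```text
clock: 11.75
position: [0.4423, -0.0633, 0.1247]
tool_rot: [2.131, 1.57, -1.159]
force: [0.0, 0.6, 0.3]
grip_width: 0.0426
```

Emit:
{"method": "arm_command", "body": {
  "delta_pos": [
    [0, 0, 0],
    [0, 0, 0],
    [0, 0, 0]
  ],
  "rotation": [
    [0, 0, 0],
    [0, 0, 0],
    [0, 0, 0]
  ],
  "gripper": 1
}}

```text
clock: 12.05
position: [0.4429, -0.0617, 0.1265]
tool_rot: [2.989, 1.568, -0.298]
force: [0.3, -0.1, 0.1]
grip_width: 0.0004
```

```bash
python3 - <<'E'
from h import *
plan((.442,-.064,.072),jaw=-98.3)
p,im=grab('side','s5');p1,im1=grab('scene','sc5')
H=np.zeros((400,800,3),np.uint8)
H[:,:400]=cv2.resize(im1[190:290,260:360],(400,400));H[:,400:]=cv2.resize(im[170:270,270:370],(400,400))
cv2.imwrite('pics/c5.png',H[:,:,::-1])
E
```

```text
rot [-0.   -0.02 -0.  ]
pos [ 0.4429 -0.0617  0.1265] jaw -98.3 force [ 0.3 -0.1  0.1] w 0.0004 t 12.05
(0.442, -0.064, 0.072) -> [1.82 0.08 0.02]
```

View pics/c5.png

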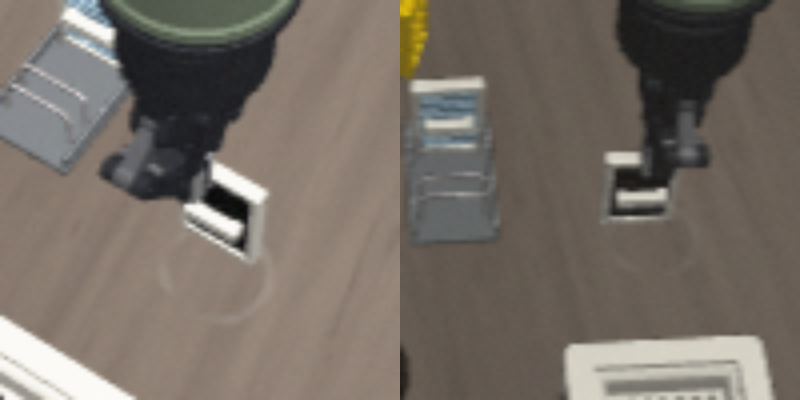

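Emit:
{"method": "arm_command", "body": {
  "delta_pos": [
    [0.7, 0, 0],
    [0.7, 0, 0],
    [0.3, 0, 0],
    [0, 0.3, 0],
    [0, 0.3, 0],
    [0, 0.3, 0],
    [0, 0.3, 0]
  ],
  "rotation": [
    [0, 0, 0],
    [0, 0, 0],
    [0, 0, 0],
    [0, 0, 0],
    [0, 0, 0],
    [0, 0, 0],
    [0, 0, 0]
  ]
}}

```text
clock: 12.85
position: [0.4377, -0.1023, 0.0755]
tool_rot: [2.872, 1.567, -0.417]
force: [0.4, -0.1, -0.1]
grip_width: 0.0001
```

Emit:
{"method": "arm_command", "body": {
  "delta_pos": [
    [0, 0.2, 0],
    [0, 0.2, 0],
    [0, 0, 0],
    [-0.8, 0, 0],
    [-1, 0, 0],
    [-1, 0, 0],
    [-1, 0, 0],
    [0, 0, 0]
  ],
  "rotation": [
    [0, 0, 0],
    [0, 0, 0],
    [0, 0, 0],
    [0, 0, 0],
    [0, 0, 0],
    [0, 0, 0],
    [0, 0, 0],
    [0, 0, 0]
  ]
}}

```text
clock: 13.65
position: [0.4349, -0.116, 0.1946]
tool_rot: [2.969, 1.567, -0.323]
force: [0.5, -0.1, -1.4]
grip_width: -0.0001
```

```bash
python3 - <<'E'
from h import *
plan((.430,-.14,.17),jaw=-98.3)
p,im=grab('side','s6');p1,im1=grab('scene','sc6');p2,im2=grab('wrist','w6')
H=np.zeros((600,800,3),np.uint8)
H[:300,:400]=cv2.resize(im1[190:265,260:360],(400,300));H[:300,400:]=cv2.resize(im[170:245,270:370],(400,300))
H[300:,200:600]=cv2.resize(im2,(400,300))
cv2.imwrite('pics/c6.png',H[:,:,::-1])
E
```

```text
rot [-0.05 -0.03 -0.01]
pos [ 0.4349 -0.116   0.1946] jaw -98.3 force [ 0.5 -0.1 -1.4] w -0.0001 t 13.65
(0.43, -0.14, 0.17) -> [0.82 0.81 0.04]
```

View pics/c6.png

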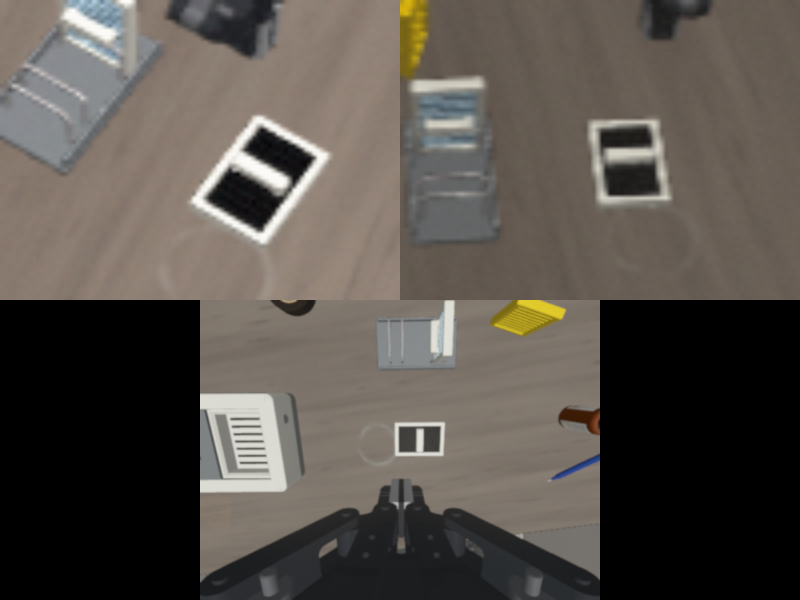

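```bash
cat >> h.py <<'E'
def blobs(f,roi,thr,inv=False,amin=60):
    p,im=load(f); x0,x1,y0,y1=roi; g=im[y0:y1,x0:x1].min(2) if not inv else im[y0:y1,x0:x1].max(2)
    m=((g>thr) if not inv else (g<thr)).astype(np.uint8)
    cs,h=cv2.findContours(m,cv2.RETR_CCOMP,cv2.CHAIN_APPROX_NONE)
    return p,[(c.reshape(-1,2)+[x0,y0]).astype(np.float32) for c in cs if cv2.contourArea(c)>amin]
E
python3 - <<'E'
from h import *
for f,roi in(('w6',(255,355,155,235)),('sc6',(300,350,210,255)),('s6',(410-100,445,195,225))):
    if f=='s6': roi=(312,342,196,225)
    p,B=blobs(f,roi,190,amin=30)
    for c in B:
        z=.010
        W=np.array([onz(p,*(u+0.),z)[:2] for u in c],np.float32)
        r=cv2.minAreaRect(W*1000); print(f,len(c),c.min(0),c.max(0),np.round(r[0],1),np.round(r[1],1),round(r[2],1))
E
```

```text
w6 221 [273. 172.] [341. 217.] [ 429.6 -143.3] [70.6 47.9] 81.4
w6 257 [276. 175.] [338. 214.] [ 429.7 -143.4] [64.5 41.5] 81.4
sc6 79 [308. 219.] [341. 250.] [ 430.3 -140.3] [71.2 50.5] 82.2
sc6 94 [310. 220.] [339. 248.] [ 430.6 -140.3] [66.  43.6] 81.7
```

Emit:
{"method": "arm_command", "body": {
  "delta_pos": [
    [0.6, 0.45, 0],
    [0.8, 0.45, 0.03],
    [0.8, 0, 0],
    [0.8, 0, 0],
    [0.8, 0, 0],
    [0.5, 0, 0],
    [0.2, 0, 0],
    [0, 0, 0]
  ],
  "rotation": [
    [0, -0.03, 0],
    [0, 0, 0],
    [0, 0, 0],
    [0, 0, 0],
    [0, 0, 0],
    [0, 0, 0],
    [0, 0, 0],
    [0, 0, 0]
  ],
  "gripper": 0.2
}}

```text
clock: 14.6
position: [0.4231, -0.1409, 0.0444]
tool_rot: [-0.098, 1.555, 2.897]
force: [-0.6, -0.2, 0.7]
grip_width: 0.0346
```

```bash
python3 - <<'E'
from h import *
plan((.430,-.1425,.03),(.430,-.1425,.026),jaw=-98.5)
grab('wrist','w7')
p,B=blobs('w7',(150,420,80,330),190,amin=60)
for c in B:
        W=np.array([onz(p,*(u+0.),.01)[:2] for u in c],np.float32)
        r=cv2.minAreaRect(W*1000); print(len(c),c.min(0),c.max(0),np.round(r[0],1),np.round(r[1],1),round(r[2],1))
E
```

```text
rot [0.02 0.15 0.01]
pos [ 0.4231 -0.1409  0.0444] jaw -98.5 force [-0.6 -0.2  0.7] w 0.0346 t 14.6
(0.43, -0.1425, 0.03) -> [ 0.48  0.02 -0.24]
(0.43, -0.1425, 0.026) -> [0.13 0.   0.  ]
246 [248. 213.] [314. 276.] [ 424.3 -142. ] [39.1 38.9] 81.7
493 [217. 194.] [347. 260.] [ 434.7 -144.2] [72.  39.4] 81.6
```

Emit:
{"method": "arm_command", "body": {
  "delta_pos": [
    [0.2, 0.03, -0.22],
    [0.2, 0, 0],
    [0.1, 0, 0],
    [0, 0, 0]
  ],
  "rotation": [
    [0, 0.15, 0],
    [0, 0, 0],
    [0, 0, 0],
    [0, 0, 0]
  ]
}}

```text
clock: 15.05
position: [0.4313, -0.1433, 0.0301]
tool_rot: [-2.875, 1.566, 0.119]
force: [0.0, -0.3, -0.1]
grip_width: 0.034
```

```bash
python3 - <<'E'
from h import *
plan((.430,-.143,.026),jaw=-98.5)
E
```

```text
rot [ 0.01 -0.05  0.01]
pos [ 0.4313 -0.1433  0.0301] jaw -98.5 force [ 0.  -0.3 -0.1] w 0.034 t 15.05
(0.43, -0.143, 0.026) -> [ 0.14 -0.    0.04]
```

Emit:
{"method": "arm_command", "body": {
  "delta_pos": [
    [0.12, 0, 0.03],
    [0, 0, 0]
  ],
  "rotation": [
    [0, -0.04, 0],
    [0, 0, 0]
  ]
}}

```text
clock: 15.25
position: [0.4305, -0.1432, 0.0265]
tool_rot: [-2.014, 1.569, 0.981]
force: [0.6, 0.9, 0.6]
grip_width: 0.0341
```

Emit:
{"method": "arm_command", "body": {
  "delta_pos": [
    [0, 0, 0],
    [0, 0, 0],
    [0, 0, 0],
    [0, 0, 0]
  ],
  "rotation": [
    [0, 0, 0],
    [0, 0, 0],
    [0, 0, 0],
    [0, 0, 0]
  ],
  "gripper": 1,
  "grip_force": 30
}}

```text
clock: 15.65
position: [0.4306, -0.1432, 0.0269]
tool_rot: [-2.278, 1.569, 0.716]
force: [0.3, 0.2, 0.0]
grip_width: 0.0088
```

```bash
python3 - <<'E'
from h import *
plan((.430,-.143,.026),jaw=-98.5)
E
```

```text
rot [ 0.01 -0.01  0.01]
pos [ 0.4306 -0.1432  0.0269] jaw -98.5 force [0.3 0.2 0. ] w 0.0088 t 15.65
(0.43, -0.143, 0.026) -> [ 0.03 -0.    0.02]
```

Emit:
{"method": "arm_command", "body": {
  "delta_pos": [
    [-0.4, 0, 0],
    [-0.8, 0, 0],
    [-0.9, 0, 0],
    [-0.9, 0, 0],
    [-0.8, -0.5, -0.02],
    [0, -0.8, -0.04],
    [0, -0.8, -0.04],
    [0, -0.8, -0.04],
    [0, -0.8, -0.04],
    [0, -0.8, -0.04]
  ],
  "rotation": [
    [0, 0, 0],
    [0, 0, 0],
    [0, 0, 0],
    [0, 0, 0],
    [0, 0, 0],
    [0, 0, 0],
    [0, 0, 0],
    [0, 0, 0],
    [0, 0, 0],
    [0, 0, 0]
  ]
}}

```text
clock: 16.65
position: [0.4565, -0.0094, 0.154]
tool_rot: [-3.129, 1.566, -0.141]
force: [0.4, -0.2, 0.0]
grip_width: 0.0085
```

Emit:
{"method": "arm_command", "body": {
  "delta_pos": [
    [0, -0.8, -0.04],
    [0, -0.8, -0.04],
    [0, 0, 0],
    [0, 0, 0],
    [0, 0, 0],
    [0, 0, 0],
    [0, 0, 0],
    [0, 0, 0],
    [0, 0, 0],
    [0, 0, 0]
  ],
  "rotation": [
    [0, 0, 0],
    [0, 0, 0],
    [-0.8, 0, 0],
    [-1, 0, 0],
    [-1, 0, 0],
    [-1, 0, 0],
    [-1, 0, 0],
    [-1, 0, 0],
    [-1, 0, 0],
    [-1, 0, 0]
  ]
}}

```text
clock: 17.65
position: [0.4656, 0.0434, 0.1633]
tool_rot: [2.228, 1.559, -0.213]
force: [0.3, 0.2, -0.8]
grip_width: 0.009
```

Emit:
{"method": "arm_command", "body": {
  "delta_pos": [
    [0, 0, 0],
    [0, 0, 0],
    [0, 0, 0],
    [0, 0, 0],
    [0, 0, 0],
    [0, 0, 0],
    [0, 0, 0],
    [0, 0, 0]
  ],
  "rotation": [
    [-1, 0, 0],
    [-1, 0, 0],
    [-1, 0, 0],
    [-1, 0, 0],
    [-1, 0, 0],
    [-1, 0, 0],
    [-0.6, 0, 0],
    [0, 0, 0]
  ]
}}

```text
clock: 18.45
position: [0.4646, 0.0411, 0.1703]
tool_rot: [1.19, 1.553, -0.527]
force: [-0.5, -0.2, -0.5]
grip_width: 0.0088
```

```bash
python3 - <<'E'
from h import *
plan((.466,.079,.15),jaw=-8.2)
grab('wrist','w8'); print(monitor.observe()['qpos'])
p,im=load('w8');print(proj(p,(.466,.079,.057)))
E
```

```text
rot [-0.04  0.06 -0.16]
pos [0.4646 0.0411 0.1703] jaw -8.2 force [-0.5 -0.2 -0.5] w 0.0088 t 18.45
(0.466, 0.079, 0.15) -> [ 0.68 -0.13 -1.26]
[ 0.28187484  0.43767551 -0.64138494  2.06473498  0.40268419  0.74711069
 -0.76163665]
[np.float64(275.5330840008), np.float64(166.12516152877333)]
```

View pics/w8.png

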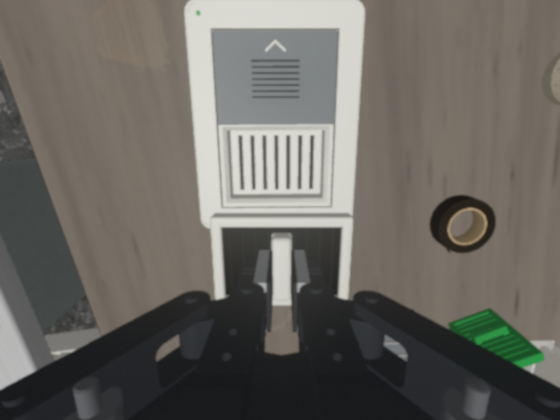

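Emit:
{"method": "arm_command", "body": {
  "delta_pos": [
    [0, 0, -0.2],
    [0, -0.05, -0.5],
    [0, -0.05, -0.5],
    [0, 0, 0]
  ],
  "rotation": [
    [0, 0.06, -0.16],
    [0, 0, 0],
    [0, 0, 0],
    [0, 0, 0]
  ]
}}

```text
clock: 18.9
position: [0.4674, 0.0788, 0.1716]
tool_rot: [-1.58, 1.568, 2.974]
force: [0.9, -0.2, -0.2]
grip_width: 0.0087
```

```bash
python3 - <<'E'
from h import *
plan((.4655,.080,.094),jaw=-8.2)
E
```

```text
rot [-0.14 -0.    0.02]
pos [0.4674 0.0788 0.1716] jaw -8.2 force [ 0.9 -0.2 -0.2] w 0.0087 t 18.9
(0.4655, 0.08, 0.094) -> [ 2.59 -0.07 -0.03]
```

Emit:
{"method": "arm_command", "body": {
  "delta_pos": [
    [0.5, -0.05, -0.03],
    [0.7, 0, 0],
    [0.7, 0, 0],
    [0.4, 0, 0],
    [0, 0, 0]
  ],
  "rotation": [
    [-0.13, 0, 0.02],
    [0, 0, 0],
    [0, 0, 0],
    [0, 0, 0],
    [0, 0, 0]
  ]
}}

```text
clock: 19.4
position: [0.4668, 0.0791, 0.1013]
tool_rot: [-0.643, 1.57, -2.363]
force: [0.0, 1.1, -0.9]
grip_width: 0.0085
```

```bash
python3 - <<'E'
from h import *
plan((.4655,.080,.089),(.4655,.080,.065),jaw=-8.2)
E
```

```text
rot [-0.06  0.01  0.01]
pos [0.4668 0.0791 0.1013] jaw -8.2 force [ 0.   1.1 -0.9] w 0.0085 t 19.4
(0.4655, 0.08, 0.089) -> [ 0.41 -0.05 -0.02]
(0.4655, 0.08, 0.065) -> [0.8 0.  0. ]
```

Emit:
{"method": "arm_command", "body": {
  "delta_pos": [
    [0.1, -0.05, -0.03],
    [0.15, -0.01, -0.01],
    [0.15, 0, 0],
    [0, 0, 0]
  ],
  "rotation": [
    [-0.05, 0.01, 0.01],
    [0, 0, 0],
    [0, 0, 0],
    [0, 0, 0]
  ]
}}

```text
clock: 19.8
position: [0.466, 0.0805, 0.0902]
tool_rot: [1.843, 1.568, 0.127]
force: [-1.1, -0.2, 0.2]
grip_width: 0.0089
```

Emit:
{"method": "arm_command", "body": {
  "delta_pos": [
    [0.07, 0, 0],
    [0.07, 0, 0]
  ],
  "rotation": [
    [0, 0, 0],
    [0, 0, 0]
  ]
}}

```text
clock: 20.0
position: [0.4664, 0.0805, 0.0863]
tool_rot: [1.82, 1.567, 0.104]
force: [-0.8, -0.4, -0.7]
grip_width: 0.0089
```

Emit:
{"method": "arm_command", "body": {
  "delta_pos": [
    [0.07, 0, 0],
    [0.07, 0, 0]
  ],
  "rotation": [
    [0, 0, 0],
    [0, 0, 0]
  ]
}}

```text
clock: 20.2
position: [0.4666, 0.0805, 0.0819]
tool_rot: [1.823, 1.567, 0.107]
force: [0.9, -0.4, 0.0]
grip_width: 0.009
```

```bash
python3 - <<'E'
from h import *
plan((.4655,.080,.065),jaw=-8.2)
E
```

```text
rot [-0.02 -0.01 -0.04]
pos [0.4666 0.0805 0.0819] jaw -8.2 force [ 0.9 -0.4  0. ] w 0.009 t 20.2
(0.4655, 0.08, 0.065) -> [ 0.56 -0.03  0.02]
```

Emit:
{"method": "arm_command", "body": {
  "delta_pos": [
    [0.1, -0.03, 0.02],
    [0.1, 0, 0]
  ],
  "rotation": [
    [-0.02, 0, -0.03],
    [0, 0, 0]
  ]
}}

```text
clock: 20.4
position: [0.4662, 0.0801, 0.0757]
tool_rot: [2.332, 1.569, 0.618]
force: [0.7, 0.4, 0.4]
grip_width: 0.0088
```

Emit:
{"method": "arm_command", "body": {
  "delta_pos": [
    [0.1, 0, 0],
    [0.1, 0, 0]
  ],
  "rotation": [
    [0, 0, 0],
    [0, 0, 0]
  ]
}}

```text
clock: 20.6
position: [0.466, 0.0801, 0.069]
tool_rot: [2.445, 1.569, 0.731]
force: [1.3, -0.6, -0.3]
grip_width: 0.0083
```

Emit:
{"method": "arm_command", "body": {
  "delta_pos": [
    [0.07, 0, 0],
    [0, 0, 0]
  ],
  "rotation": [
    [0, 0, 0],
    [0, 0, 0]
  ]
}}

```text
clock: 20.8
position: [0.466, 0.0801, 0.0664]
tool_rot: [2.522, 1.569, 0.808]
force: [1.6, -0.1, -0.4]
grip_width: 0.0086
```

Emit:
{"method": "arm_command", "body": {
  "delta_pos": [
    [0.06, 0, 0],
    [0.03, 0, 0]
  ],
  "rotation": [
    [0, 0, 0],
    [0, 0, 0]
  ]
}}

```text
clock: 21.0
position: [0.466, 0.0801, 0.0636]
tool_rot: [2.465, 1.569, 0.752]
force: [-0.2, -0.6, -0.6]
grip_width: 0.0086
```

Emit:
{"method": "arm_command", "body": {
  "delta_pos": [
    [0.02, 0, 0]
  ],
  "rotation": [
    [0, 0, 0]
  ]
}}

```text
clock: 21.1
position: [0.466, 0.0802, 0.0629]
tool_rot: [2.497, 1.569, 0.784]
force: [0.8, -0.6, 1.1]
grip_width: 0.0088
```

Emit:
{"method": "arm_command", "body": {
  "delta_pos": [
    [0, 0, 0],
    [0, 0, 0],
    [0, 0, 0]
  ],
  "rotation": [
    [0, 0, 0],
    [0, 0, 0],
    [0, 0, 0]
  ],
  "gripper": 0.4
}}

```text
clock: 21.4
position: [0.4657, 0.0801, 0.0628]
tool_rot: [2.676, 1.57, 0.963]
force: [0.4, 0.6, -0.4]
grip_width: 0.0259
```

Emit:
{"method": "arm_command", "body": {
  "delta_pos": [
    [-0.2, 0, 0],
    [-0.5, 0, 0],
    [-0.8, 0, 0],
    [-0.8, 0, 0],
    [-0.5, 0, 0.5],
    [0, 0, 0.8],
    [0, 0, 0.4],
    [0, 0, 0]
  ],
  "rotation": [
    [0, 0, 0],
    [0, 0, 0],
    [0, 0, 0],
    [0, 0, 0],
    [0, 0, 0],
    [0, 0, 0],
    [0, 0, 0],
    [0, 0, 0]
  ],
  "gripper": 1
}}

```text
clock: 22.2
position: [0.4578, 0.029, 0.1528]
tool_rot: [2.503, 1.569, 0.792]
force: [0.1, 0.2, -1.0]
grip_width: -0.0002
```

```bash
python3 - <<'E'
from h import *
plan((.475,.143,.15),(.475,.143,.08),jaw=-8.2)
p,im=grab('wrist','w9'); cv2.imwrite('pics/c9.png',cv2.resize(im[0:250,150:400],(600,600))[:,:,::-1])
print([proj(p,(.466,.0797,z)) for z in(.055,.046)])
E
```

```text
rot [ 0.03 -0.01 -0.01]
pos [0.4578 0.029  0.1528] jaw -8.2 force [ 0.1  0.2 -1. ] w -0.0002 t 22.2
(0.475, 0.143, 0.15) -> [ 0.09  0.02 -3.84]
(0.475, 0.143, 0.08) -> [2.33 0.   0.  ]
[[np.float64(284.499016632387), np.float64(150.9558520034339)], [np.float64(284.3754055098611), np.float64(150.16380467217923)]]
```

View pics/c9.png

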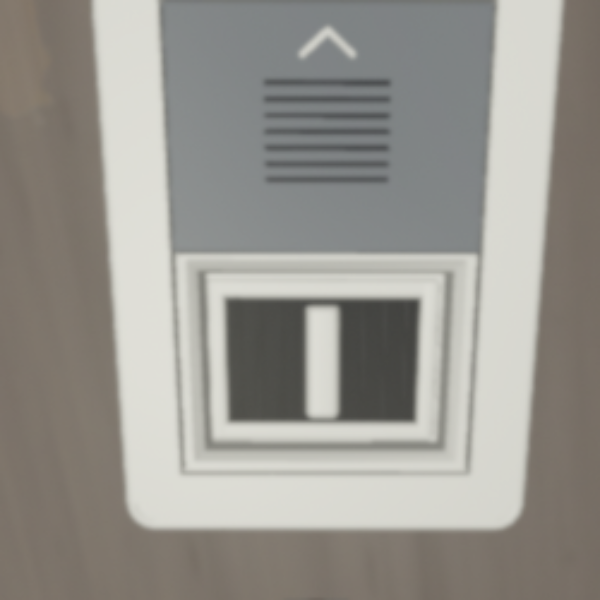

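Emit:
{"method": "arm_command", "body": {
  "delta_pos": [
    [0, 0, -0.6],
    [0, 0, -0.8],
    [0, 0, -0.8],
    [0, 0, -0.8],
    [0, 0, -0.8],
    [0.6, 0, 0],
    [0.8, 0, 0],
    [0.5, 0, 0],
    [0.1, 0, 0],
    [0, 0, 0]
  ],
  "rotation": [
    [0, 0, 0],
    [0, 0, 0],
    [0, 0, 0],
    [0, 0, 0],
    [0, 0, 0],
    [0, 0, 0],
    [0, 0, 0],
    [0, 0, 0],
    [0, 0, 0],
    [0, 0, 0]
  ]
}}

```text
clock: 23.25
position: [0.4721, 0.1596, 0.0892]
tool_rot: [-2.583, 1.563, 1.998]
force: [-0.4, -0.7, -0.1]
grip_width: -0.0
```

```bash
python3 - <<'E'
from h import *
plan((.475,.143,.077),(.466,.079,.077),jaw=-8.2)
E
```

```text
rot [ 0.11 -0.06  0.04]
pos [0.4721 0.1596 0.0892] jaw -8.2 force [-0.4 -0.7 -0.1] w -0.0 t 23.25
(0.475, 0.143, 0.077) -> [0.41 0.18 0.53]
(0.466, 0.079, 0.077) -> [0.   0.01 2.15]
```

Emit:
{"method": "arm_command", "body": {
  "delta_pos": [
    [0.1, 0.15, 0.3],
    [0.1, 0, 0.1],
    [0.1, 0, 0],
    [0, 0, 0]
  ],
  "rotation": [
    [0.1, -0.05, 0.04],
    [0, 0, 0],
    [0, 0, 0],
    [0, 0, 0]
  ]
}}

```text
clock: 23.65
position: [0.476, 0.1463, 0.0811]
tool_rot: [2.081, 1.568, 0.366]
force: [-0.7, -1.4, -0.1]
grip_width: 0.0002
```

Emit:
{"method": "arm_command", "body": {
  "delta_pos": [
    [0.02, 0, 0]
  ],
  "rotation": [
    [0, 0, 0]
  ]
}}

```text
clock: 23.75
position: [0.4762, 0.1463, 0.0807]
tool_rot: [2.066, 1.567, 0.351]
force: [-0.2, 0.0, 0.0]
grip_width: 0.0
```

Emit:
{"method": "arm_command", "body": {
  "delta_pos": [
    [0.02, 0, 0]
  ],
  "rotation": [
    [0, 0, 0]
  ]
}}

```text
clock: 23.85
position: [0.4763, 0.1463, 0.0802]
tool_rot: [2.069, 1.567, 0.355]
force: [0.1, 0.2, -0.4]
grip_width: 0.0
```

Emit:
{"method": "arm_command", "body": {
  "delta_pos": [
    [0.05, 0, 0],
    [0.05, 0, 0]
  ],
  "rotation": [
    [0, 0, 0],
    [0, 0, 0]
  ]
}}

```text
clock: 24.05
position: [0.4764, 0.1464, 0.0773]
tool_rot: [2.084, 1.567, 0.37]
force: [-0.2, 0.7, -0.1]
grip_width: 0.0
```

Emit:
{"method": "arm_command", "body": {
  "delta_pos": [
    [0.03, 0, 0],
    [0.02, 0, 0]
  ],
  "rotation": [
    [0, 0, 0],
    [0, 0, 0]
  ]
}}

```text
clock: 24.25
position: [0.4765, 0.1465, 0.0759]
tool_rot: [2.02, 1.567, 0.305]
force: [-5.7, -3.5, 25.1]
grip_width: -0.0
```

Emit:
{"method": "arm_command", "body": {
  "delta_pos": [
    [0.02, 0, 0]
  ],
  "rotation": [
    [0, 0, 0]
  ]
}}

```text
clock: 24.35
position: [0.4765, 0.1465, 0.0758]
tool_rot: [1.873, 1.566, 0.159]
force: [-5.5, -3.9, 26.4]
grip_width: 0.0001
```

Emit:
{"method": "arm_command", "body": {
  "delta_pos": [
    [0.01, 0, 0.1],
    [0.01, 0, 0.15],
    [0.01, 0, 0.2],
    [0.01, 0, 0.2]
  ],
  "rotation": [
    [0, 0, 0],
    [0, 0, 0],
    [0, 0, 0],
    [0, 0, 0]
  ]
}}

```text
clock: 24.75
position: [0.474, 0.1295, 0.076]
tool_rot: [2.159, 1.563, 0.447]
force: [-2.8, 2.7, 8.9]
grip_width: -0.0002
```

Emit:
{"method": "arm_command", "body": {
  "delta_pos": [
    [0.008, 0, 0.2],
    [0.008, 0, 0.2],
    [0.008, 0, 0.2],
    [0.008, 0, 0.2]
  ],
  "rotation": [
    [0, 0, 0],
    [0, 0, 0],
    [0, 0, 0],
    [0, 0, 0]
  ]
}}

```text
clock: 25.15
position: [0.4707, 0.107, 0.076]
tool_rot: [2.276, 1.561, 0.566]
force: [-2.2, 1.4, 8.4]
grip_width: -0.0003
```

```bash
python3 - <<'E'
from h import *
plan((.467,.082,.0759),jaw=-8.2)
E
```

```text
rot [ 0.04 -0.06 -0.07]
pos [0.4707 0.107  0.076 ] jaw -8.2 force [-2.2  1.4  8.4] w -0.0003 t 25.15
(0.467, 0.082, 0.0759) -> [ 0.   -0.    0.84]
```

Emit:
{"method": "arm_command", "body": {
  "delta_pos": [
    [0.01, 0, 0.2],
    [0.01, 0, 0.2],
    [0.01, 0, 0.2],
    [0.01, 0, 0.2]
  ],
  "rotation": [
    [0, 0, 0],
    [0, 0, 0],
    [0, 0, 0],
    [0, 0, 0]
  ]
}}

```text
clock: 25.55
position: [0.4675, 0.0844, 0.076]
tool_rot: [2.316, 1.558, 0.608]
force: [-3.7, 2.3, 11.8]
grip_width: 0.0003
```

Emit:
{"method": "arm_command", "body": {
  "delta_pos": [
    [0.015, 0, 0.15],
    [0.015, 0, 0.15]
  ],
  "rotation": [
    [0, 0, 0],
    [0, 0, 0]
  ]
}}

```text
clock: 25.75
position: [0.4673, 0.0773, 0.0761]
tool_rot: [2.358, 1.553, 0.651]
force: [0.5, 6.1, 8.2]
grip_width: 0.0001
```

Emit:
{"method": "arm_command", "body": {
  "delta_pos": [
    [0.015, 0, 0.15],
    [0.015, 0, 0.15]
  ],
  "rotation": [
    [0, 0, 0],
    [0, 0, 0]
  ]
}}

```text
clock: 25.95
position: [0.4675, 0.0706, 0.076]
tool_rot: [2.382, 1.548, 0.677]
force: [-0.3, 6.3, 8.4]
grip_width: -0.0001
```

Emit:
{"method": "arm_command", "body": {
  "delta_pos": [
    [-0.3, 0, 0],
    [-0.8, 0, 0],
    [-0.9, 0, 0.2],
    [-0.7, 0, 0.6],
    [0, 0, 0.5],
    [0, 0, 0]
  ],
  "rotation": [
    [0, 0, 0],
    [0, 0, 0],
    [0, 0, 0],
    [0, 0, 0],
    [0, 0, 0],
    [0, 0, 0]
  ]
}}

```text
clock: 26.55
position: [0.46, 0.0307, 0.1616]
tool_rot: [2.403, 1.549, 0.701]
force: [0.9, 0.0, 0.2]
grip_width: 0.0
```

```bash
python3 - <<'E'
from h import *
plan((.46,.03,.15),jaw=-8.2)
p,im=grab('wrist','w10'); grab('scene','sc10'); grab('side','s10')
c,s=np.cos(np.radians(-8.2)),np.sin(np.radians(-8.2))
def W(x,y): return np.array([.4705+c*x-s*y,.1115+s*x+c*y,.062])
for n in('w10','sc10'):
    p,im=load(n)
    print(n)
    for x in(-.035,.0,.03):   # grey profile along purifier y
        print(x,[(y,[int(v) for v in im[int(round(q[1])),int(round(q[0]))]][0]) for y in range(-76,76,4) for q in[proj(p,W(x,y/1000))] if 0<=q[1]<419.4 and 0<=q[0]<559])
for n,b in(('s10','s6'),('sc10','sc6')):
    d=np.abs(load(n)[1].astype(int)-load(b.replace('6','0'))[1]).max(2)>60
    k,_,st,_=cv2.connectedComponentsWithStats(d.astype(np.uint8)); print(n,[r.tolist() for r in st[1:] if r[4]>25])
E
```

```text
rot [ 0.11 -0.15 -0.14]
pos [0.46   0.0307 0.1616] jaw -8.2 force [0.9 0.  0.2] w 0.0 t 26.55
(0.46, 0.03, 0.15) -> [0.39 0.   0.02]
w10
-0.035 [(-76, 216), (-72, 217), (-68, 217), (-64, 136), (-60, 136), (-56, 136), (-52, 136), (-48, 137), (-44, 136), (-40, 137), (-36, 137), (-32, 137), (-28, 138), (-24, 138), (-20, 139), (-16, 140), (-12, 140), (-8, 140), (-4, 143), (0, 221), (4, 221), (8, 221), (12, 220), (16, 220), (20, 220), (24, 219), (28, 219), (32, 219), (36, 219), (40, 219), (44, 218), (48, 218), (52, 218), (56, 218), (60, 215), (64, 216), (68, 217)]
0.0 [(-76, 214), (-72, 215), (-68, 215), (-64, 147), (-60, 131), (-56, 132), (-52, 131), (-48, 130), (-44, 128), (-40, 128), (-36, 125), (-32, 128), (-28, 126), (-24, 129), (-20, 127), (-16, 133), (-12, 152), (-8, 156), (-4, 135), (0, 217), (4, 218), (8, 107), (12, 214), (16, 206), (20, 112), (24, 214), (28, 215), (32, 111), (36, 213), (40, 216), (44, 109), (48, 195), (52, 215), (56, 126), (60, 214), (64, 216), (68, 216)]
0.03 [(-76, 212), (-72, 213), (-68, 213), (-64, 134), (-60, 129), (-56, 129), (-52, 129), (-48, 129), (-44, 
[... 1386 characters left out ...]
, 136), (-12, 137), (-8, 137), (-4, 137), (0, 121), (4, 251), (8, 250), (12, 234), (16, 247), (20, 128), (24, 151), (28, 224), (32, 205), (36, 131), (40, 250), (44, 251), (48, 233), (52, 250), (56, 250), (60, 163), (64, 251), (68, 251), (72, 250)]Traceback (most recent call last):
  File "<stdin>", line 12, in <module>
  File "h.py", line 8, in load
    return np.load('pics/'+f+'.npy',allow_pickle=True).item()['p'], cv2.imread('pics/'+f+'.png')[:,:,::-1]
           ~~~~~~~^^^^^^^^^^^^^^^^^^^^^^^^^^^^^^^^^^^^
    fid = stack.enter_context(open(os.fspath(file), "rb"))
                              ~~~~^^^^^^^^^^^^^^^^^^^^^^^
FileNotFoundError: [Errno 2] No such file or directory: 'pics/s0.npy'
```

```bash
python3 - <<'E'
from h import *
c,s=np.cos(np.radians(-8.2)),np.sin(np.radians(-8.2))
def W(x,y): return np.array([.4705+c*x-s*y,.1115+s*x+c*y,.062])
for n in('w10','sc10','scene0'):
    p,im=load(n); g=im[:,:,0].astype(np.float32)
    for rng in((-70,-57),(-6,5)):
        Y=np.arange(*rng,.75); q=np.array([[proj(p,W(x,y/1000)) for y in Y] for x in (-.035,-.03,.025,.03)],np.float32)
        v=cv2.remap(g,q[...,0],q[...,1],cv2.INTER_LINEAR).mean(0); print(n,rng,v.astype(int).tolist())
for n,b in(('s10','side0'),('sc10','scene0')):
    d=np.abs(load(n)[1].astype(int)-load(b)[1]).max(2)>60
    k,_,st,_=cv2.connectedComponentsWithStats(d.astype(np.uint8)); print(n,[r.tolist() for r in st[1:] if r[4]>25])
E
```

```text
w10 (-70, -57) [214, 214, 215, 214, 213, 207, 189, 159, 137, 131, 131, 131, 131, 132, 132, 131, 131, 132]
w10 (-6, 5) [135, 136, 136, 139, 158, 190, 211, 217, 218, 218, 218, 218, 218, 217, 218]
sc10 (-70, -57) [250, 250, 250, 250, 250, 250, 249, 248, 238, 213, 185, 159, 144, 137, 137, 136, 136, 136]
sc10 (-6, 5) [137, 137, 137, 137, 138, 138, 136, 135, 142, 168, 202, 232, 247, 250, 250]
scene0 (-70, -57) [248, 248, 248, 248, 248, 248, 247, 246, 236, 214, 186, 158, 142, 134, 134, 133, 132, 131]
scene0 (-6, 5) [132, 133, 133, 133, 133, 133, 132, 129, 127, 135, 163, 201, 233, 246, 247]
s10 [[343, 0, 39, 49, 1052], [509, 0, 11, 96, 634], [507, 97, 12, 25, 114], [373, 118, 36, 52, 912], [502, 118, 10, 14, 32], [534, 138, 22, 16, 158], [500, 150, 14, 25, 254], [357, 180, 12, 11, 87], [317, 184, 57, 54, 1219], [274, 205, 19, 4, 39], [276, 209, 14, 9, 89]]
sc10 [[343, 0, 162, 79, 2968], [398, 1, 34, 11, 71], [506, 0, 31, 39, 561], [538, 0, 22, 11, 181], [399, 17, 20, 26, 325], [484, 36, 76, 220, 7751], [332, 49, 8, 7, 35], [321, 49, 73, 71, 2207], [290, 78, 15, 13, 81], [247, 81, 65, 63, 1088], [262, 94, 18, 18, 62], [242, 111, 14, 14, 87], [324, 117, 24, 25, 289], [250, 150, 68, 74, 2685], [247, 211, 60, 55, 1457], [303, 247, 8, 7, 27], [478, 256, 57, 64, 1537], [539, 260, 21, 15, 63], [523, 264, 37, 40, 686], [525, 312, 35, 70, 1523], [547, 391, 13, 10, 61]]
```

```bash
python3 -c "
from h import *
print(bot.job_done())"
```

```text
the job is handed in; nothing more can be done
None
```

The charcoal filter is in the purifier, rib up, with the hatch slid shut over it, and the job was handed in at about 27 s of the 61 s allowed.

- **Hatch open:** I pressed and dragged it to its end stop. The sideways force rose at the stop, and a later close view showed it open.
- **Filter laid flat:** I lifted the black-pad filter out of the rack and stood it on the clear worktop. Then I let go and tipped it over so it lay flat with the rib on top, which the views confirmed.
- **Filter fitted:** I picked it up again by the rib and lowered it into the bay with no contact force on the way down. The view afterwards showed it flat and centred, rib up.
- **Hatch shut:** I dragged it back to its stop, where the sideways force rose to about 6 N.

**Last checks:**
- Brightness profiles across the hatch show it against the rim with no gap, about 0.6 mm further shut than at the start.
- Comparing the side camera's first and last pictures shows no change at the bottle, tape roll, dosing cup or pale blue filter.
- The scene camera did show a change at the cup. I took it for the arm in view or its shadow and did not check further.
- I could not view the last wrist picture because the 12-picture limit was reached, so the final check rests on those numbers.

**What went wrong or disagreed:**
- The first press on the hatch spiked to about 77 N at the fingertips because the arm was stiffer than I expected. It is below the 120 N wrist limit; later presses were about 8–26 N.
- Setting the filter on the worktop also touched down at about 41 N at the wrist, through the held filter.
- After fitting the filter I commanded the gripper to shut while it was still rising. The next view showed the filter still seated correctly.
- The wrist camera and the fixed cameras disagreed by 3–4 mm in y. I corrected for this using positions seen relative to the fingers.

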